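# Clamp a glued pencil block and hold the lever on the mark

### The arm

A 6-joint arm with a two-finger parallel gripper is mounted at the origin on the work surface. World frame = base frame: x ahead of the robot, y to its left, z up, the work surface at z = 0. Lengths are in m, angles in degrees, forces in N, time in s.
With the tool pointing down it reaches from about 0.275 to 0.725 m from the base axis. Payload 5.6 kg.
Tool frame: the origin (TCP) lies at the very end of the fingers, on their centre line; the grasp point (between the pads) lies 19 mm behind it (robot.tcp_to_grasp is the distance from the TCP to the grasp point, in m); z points along the fingers, y is the line along which they close (so a half turn about z gives the same grasp; the last joint's range is limited). The gripper opens to 85 mm and grips with 20 to 120 N. Pads are 22 mm wide; open, the fingers measure 114 mm over their backs; the gripper's body (76 mm by 85 mm) begins 54 mm behind the grasp point. The pads swing forward as they close: fully open they stand 13 mm farther back than shut.
Start: joints at [-60.126, 14.616, 6.199, 0, -81.583, -16.306], TCP at [0.129, -0.535, 0.231] pointing down, gripper open.
Joint ranges: [-168.99, 168.99], [-69.2, 112.95], [-62.41, 85.93], [-164.36, 98.24], [-168.68, -3.75], [-174.98, 174.98]. Speed limits (degrees/s): [147.25, 147.25, 180, 180, 180, 180].

### API

Orientations are given as a 3x3 rotation matrix whose columns are the frame's x, y, z axes.
In Python, from workcell import read_state, imaging, robot gives the robot as it stands. The module is installed in compiled form; this text tells all that it offers.
- The arm moves only by the tool step_arm, never from a script. Its argument "series" is a list that holds one entry, the list of rows, each a list of 7 numbers: the shift along the world's x, y, z in mm, then the turn, a rotation vector about the world's x, y, z in rad, then the opening, from 0 (shut) to 1 (fully open). A call has 1 to 20 rows; each row shifts and turns the commanded pose from where the row before left it; what a row does not reach is not made up. A row lasts 1/12 s, in which the tool goes at most 41.7 mm and 7.16 degrees, less where a joint would pass 70% of its speed; a pose out of reach is approached as far as the arm can. A call with a gripper value outside its range is refused whole. The fingers move at their own pace and stop on an object; "squeeze" is the grip in N (left out, the last holds). Time passes only in rows, so rows that do not move let the fingers close. It gives the time, the measured TCP pose, the force, the opening and the grip force at its end, in the units of the state.
- read_state(): the state, without advancing time (a new reading comes with each control period).
- imaging.grab_frame(name): name is "side" or "top"; returns (picture, depth): 384x512x3 uint8, red, green, blue; 384x512 float32, m along the optical axis (not along the pixel's ray), 0 where there is no reading.
- imaging.camera_model(name): a dict with "mtx" (3x3 intrinsics, pixels), "origin" and "orientation" of the camera in the world. Camera axes: x right, y up, looking along -z (the intrinsics and any distortion apply to the point x, -y, -z); pixel columns grow to the right and rows downward; lengths in m; the calibration is good to about 2 mm. A picture is of the moment at which its call begins. camera_model takes no time and is no camera call.
- robot.hand_in(): hands the job in; it is judged then, once.
Trained networks look in the newest picture that a camera, given by its name, has taken for a name from the list of things; names that differ only in an ending like _2 or _b are one class to them, and where a whole thing is asked for, a point or a joint stands for the part that bears it (a point fixed in the world has none). Each returns a list of dicts, best first, with "conf" (0 to 1); they miss things now and then, are a little off and sometimes report something else, mostly with a low value. They report only what shows in the picture. A call takes as long as a camera call. They do not tell look-alikes from the thing itself.
- imaging.recognise(camera, thing): "centre" ([x, y, z] in m, in world coordinates, good to about 4 mm: the middle of the surface that is visible of it).
- imaging.pinpoint(camera, thing): "centre" ([x, y, z] in m, in world coordinates, good to about 4 mm: a listed point, or the origin of a listed thing).
The state is a dict: "clock": time; "joints": joint angles; "qvel": joint speeds; "joint_torque": joint torques, N m; "tcp_pos": TCP position; "tool_rot": TCP orientation; "force": force on the tool from outside, world axes, zero at the start; "wrist_torque": the same for the moment, N m; "gripper_width": opening from 0.0 (shut) to 1.0 (fully open); "finger_force": force on a finger pad.
Only numpy, scipy, OpenCV 4.12 (cv2) and the standard library are available. Lean on these libraries where they do the work, as an engineer would, in place of code of your own. Each camera call takes 0.05 s, during which the arm holds its last target. There are 200 camera calls.

### The job

Set the freshly glued pencil block down between the guide lines of the gluing fixture, standing on the board with its clear acrylic end towards the black stop, and let go of it. Then push the red paddle down with the closed fingertips until its top is level with the green band on the white post beside it, so that the sprung orange nose presses the block against the stop; hold it there for three seconds and finish still holding it. Never push the paddle down to the bottom of its travel, which would squeeze out the glue, and leave the clamp, tape dispenser, square and vase where they are.

Things in the scene. Friction and masses are not known exactly. Their poses are not given: they have to be found in the camera images.
- fixture: Gluing fixture fixed to the table: plywood board 220 (x) x 100 (y) x 12 mm. Origin: centre of its underside; +x runs from the red paddle (x = -75 mm) to the black stop (70 mm wide, top 50 mm above the table, inner face at x = +86 mm). Aluminium cheeks 74 mm high stand at x = -1 to +17 mm, inner faces y = +-36 mm, lever arms just inside them (inner faces y = +-26 mm).
- nest (a point): Point on the board's top (12 mm above the table) where the centre of the block's underside is set down, open from above. Axes as the fixture's. The stop's face is at x = +42 mm, the nose at rest ends at x = -42 mm, so the 76 mm block has about 4 mm of play at each end. Two thin black guide lines along x, 37 mm apart, flank it.
- block: Brown wooden pencil block 76 (x) x 34 (y) x 46 (z) mm, 0.08 to 0.15 kg, with three dark pencil holes in the top and a 6 mm clear bluish acrylic plate glued on its +x end. Origin: centre of its underside, z up. It starts standing on the table; grip it across its 34 mm width.
- acrylic_face (a point): Centre of the outer face of the block's acrylic plate (38 mm from the block's origin along its +x, 23 mm up).
- lever (a joint): Angle of the spring lever, rad, pivoted at fixture x = +10 mm, 67 mm above the table: 0 at rest (paddle up), grows as the paddle is pushed down, 0.40 with the paddle's top level with the middle of the green band, 0.55 at the bottom. Springs back up if released; about 2 N at the paddle to start, 5 N at 0.40. The nose clamps the block from about 0.26.
- paddle_top (a point): Centre of the top of the red paddle (36 x 36 mm, 8 mm thick). At rest 88 mm above the table and tilted 0.4 rad (lower towards the stop); at the wanted travel it is level, 54 mm above the table, and lies within 2 mm of x = -75, y = 0 mm of the fixture. It swings on a radius of 86 mm about the pivot.
- green_band (a point): Middle of the green band (10 mm high, 54 mm above the table) on a white square post, 9 mm wide and 102 mm high, beside the paddle at fixture x = -75, y = +35 mm.
- nose: Orange ball-ended spring nose, 16 mm across, that the lever carries; it moves towards the stop as the paddle is pushed and yields by a spring (about 600 N/m, 1.2 N preload), pressing at about 35 mm below the pivot (20 mm above the board). Origin: centre of the ball.
- clamp: Steel spring clamp with orange tips lying on the table, about 110 x 55 x 18 mm. Origin at its spring. Leave alone.
- dispenser: Clear acrylic tape dispenser 130 x 50 x 73 mm with a roll of tape. Origin: centre of its underside. Leave alone.
- square: Aluminium square lying flat: blade 160 mm, stock 110 mm, 12 mm thick. Origin at its corner on the table. Leave alone.
- vase: White ceramic vase 84 mm wide, 110 mm high, with pencils to about 175 mm. Origin: centre of its underside. Leave alone.
Not all that is in view belongs to the job. Of the things that look like the fixture, the larger one is meant. Of the things that look like the block, take the one that is farthest from the robot's base at the start.

How it is judged:
By the outcome, as a careful person would: the job done as asked, in the order asked, and still so for the second after the job is handed in, while the arm keeps its last pose, push and grip.
It also fails if it takes over 58 s, if anything falls off the work surface, if the arm or the gripper's body presses on something with over 40 N, if the wrist force passes 120 N, or if a joint passes its speed limit or range.

## Working session

There is one attempt and no reset: what is moved stays moved. The work goes in short steps, Python scripts to look and compute and a tool call to move; the robot and the scene stay as the last step left them, time stands still between calls to the robot, and variables do not carry over. Pictures are saved under pics/ and viewed, at most 10 in all, crops included, and the job is handed in when it is done.

Besides the shell and the picture viewer there is one more tool, called after "Call:" by a JSON object that holds its "api" and its "payload", one argument or row to a line. step_arm: Moves the arm, as the interface text tells. Its arguments: {"type":"object","properties":{"series":{"type":"array","items":{"type":"array","items":{"type":"array","items":{"type":"number"}}}},"squeeze":{"type":"number"}},"required":["series"]}

```bash
mkdir -p pics; cat > h.py <<'E'
import numpy as np, cv2
from workcell import read_state, imaging, robot
def P(cam,depth,u,v,r=1):
    m=imaging.camera_model(cam);K=np.array(m['mtx']);
    d=np.median(depth[v-r:v+r+1,u-r:u+r+1])
    c=np.array([(u-K[0,2])/K[0,0]*d,-(v-K[1,2])/K[1,1]*d,-d])
    return np.array(m['origin'])+np.array(m['orientation'])@c
def W2P(cam,p):
    m=imaging.camera_model(cam);K=np.array(m['mtx'])
    c=np.array(m['orientation']).T@(np.array(p)-np.array(m['origin']))
    return np.array([K[0,2]+K[0,0]*c[0]/-c[2],K[1,2]-K[1,1]*c[1]/-c[2]])
def cloud(cam,depth):
    m=imaging.camera_model(cam);K=np.array(m['mtx'])
    v,u=np.mgrid[:384,:512]
    c=np.stack([(u-K[0,2])/K[0,0]*depth,-(v-K[1,2])/K[1,1]*depth,-depth],-1)
    return c@np.array(m['orientation']).T+np.array(m['origin'])
E
python3 - <<'E'
from h import *
np.set_printoptions(precision=4,suppress=True)
ims=[]
for c in ['top','side']:
    p,d=imaging.grab_frame(c); np.savez(f'{c}.npz',p=p,d=d)
    cv2.imwrite(f'pics/{c}0.png',cv2.resize(p[:,:,::-1],(800,600),interpolation=cv2.INTER_CUBIC))
    m=imaging.camera_model(c);print(c,m['origin'],m['mtx'])
    for f,t in [('pinpoint',t) for t in ['block','acrylic_face','fixture','nest','paddle_top','green_band']]:
        for r in getattr(imaging,f)(c,t)[:4]: print(t,round(r['conf'],2),np.array(r['centre']),W2P(c,r['centre']).round())
E
```

```text
top [0.4345 0.0058 1.0903] [[355.4929   0.     259.0105]
 [  0.     355.4929 190.2917]
 [  0.       0.       1.    ]]
block 0.83 [ 0.4755 -0.1498  0.0007] [306. 228.]
block 0.78 [ 0.4051 -0.0524  0.0012] [275. 251.]
acrylic_face 0.71 [ 0.375  -0.0788  0.0238] [284. 262.]
acrylic_face 0.54 [ 0.5104 -0.1578  0.0261] [310. 216.]
fixture 0.64 [ 0.5745 -0.0225 -0.0022] [264. 196.]
fixture 0.63 [ 0.5489  0.1667 -0.0014] [203. 204.]
nest 0.69 [0.5925 0.1735 0.0136] [200. 190.]
nest 0.67 [ 0.6094 -0.0244  0.0072] [265. 184.]
nest 0.42 [ 0.5026 -0.3554 -0.0002] [373. 219.]
paddle_top 0.79 [0.4803 0.1647 0.0902] [199. 225.]
paddle_top 0.59 [ 0.5221 -0.0297  0.0633] [268. 211.]
green_band 0.88 [0.4696 0.1936 0.0525] [191. 230.]
green_band 0.64 [ 0.5149 -0.0042  0.0381] [259. 214.]
side [-0.0153  0.8459  0.6736] [[424.2539   0.     254.3803]
 [  0.     424.2539 191.8198]
 [  0.       0.       1.    ]]
block 0.59 [ 0.4027 -0.0559 -0.0019] [313. 229.]
block 0.58 [ 0.4741 -0.1548  0.0004] [307. 206.]
block 0.34 [ 0.5109 -0.1579  0.0271] [297. 195.]
acrylic_face 0.85 [ 0.5124 -0.159   0.0256] [297. 195.]
acrylic_face 0.71 [ 0.3762 -0.0799  0.0207] [326. 221.]
fixture 0.95 [ 0.5482  0.1697 -0.0002] [223. 253.]
fixture 0.62 [ 0.5751 -0.0254  0.0017] [256. 215.]
nest 0.93 [ 0.6104 -0.0224  0.0142] [246. 209.]
nest 0.7 [0.5917 0.1761 0.0152] [208. 244.]
paddle_top 0.66 [ 0.5231 -0.0303  0.0626] [272. 201.]
paddle_top 0.62 [0.4756 0.1597 0.0872] [247. 232.]
paddle_top 0.28 [0.5489 0.1708 0.0025] [222. 252.]
green_band 0.64 [ 0.5182 -0.0072  0.0308] [269. 215.]
green_band 0.57 [0.4725 0.1959 0.0585] [240. 250.]
```

View pics/top0.png

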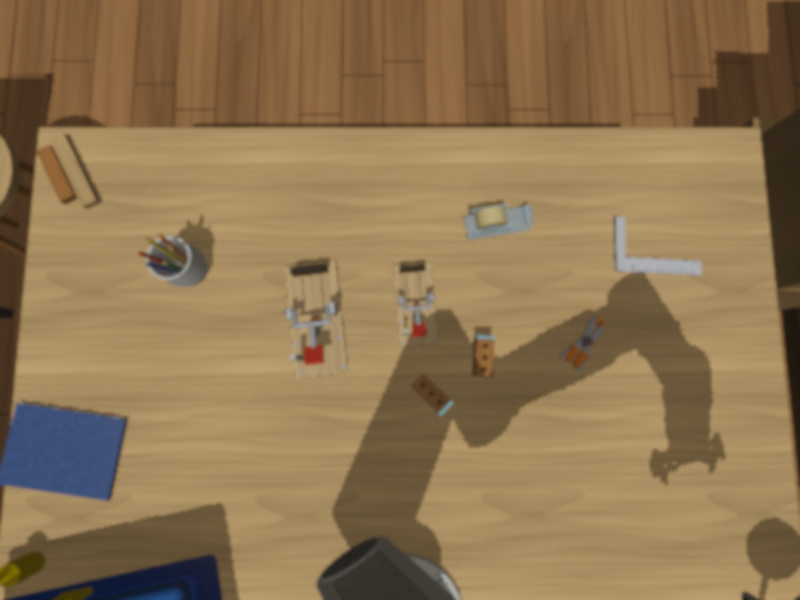

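View pics/side0.png

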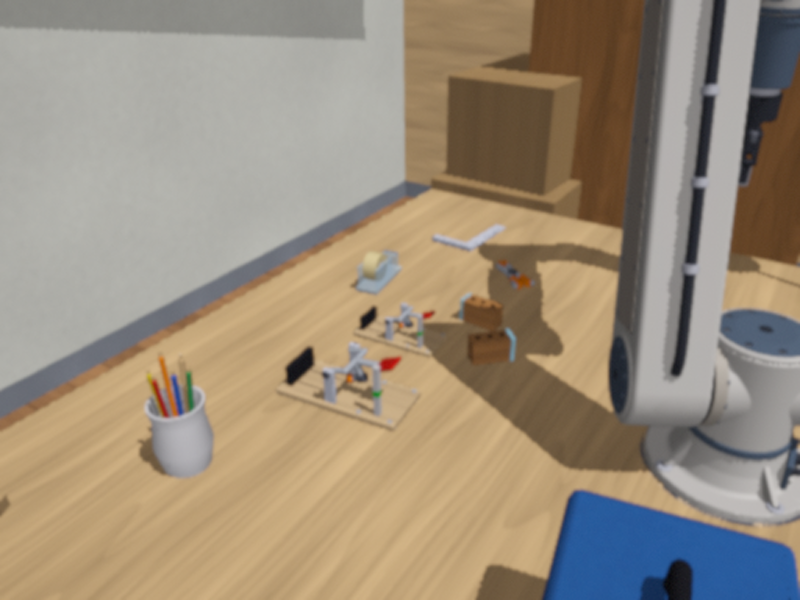

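The block candidates are the wooden one at top px (485,355), r≈0.50 m, and the darker one at (432,395), r≈0.41 m. I'm taking the farther one, at (485,355). The fixture candidates are the larger one at (315,320) and the smaller one at (415,300), so I'm taking the one at (315,320). Next I refine both poses and check the choice in a crop.

```bash
python3 - <<'E'
from h import *
np.set_printoptions(precision=4,suppress=True)
for c in ['top','side']:
    z=np.load(c+'.npz');p,d=z['p'],z['d'];X=cloud(c,d)
    def near(x,y,r): return (np.hypot(X[...,0]-x,X[...,1]-y)<r)&(d>0)
    m=near(.475,-.152,.055)&(X[...,2]>.038)&(X[...,2]<.056)
    def rect(m,n):
        Q=X[m]; r=cv2.minAreaRect((Q[:,:2]*1000).astype(np.float32)); 
        w,V=np.linalg.eigh(np.cov(Q[:,:2].T)); v=V[:,1]
        print(c,n,m.sum(),'mean',Q.mean(0),'rect',np.round(r[0],1),np.round(r[1],1),round(r[2],1),'pca',round(np.degrees(np.arctan2(v[1],v[0])),1))
    rect(m,'blocktop')
    hsv=cv2.cvtColor(p,cv2.COLOR_RGB2HSV)
    F=near(.548,.168,.14)
    rect(F&(hsv[...,2]<60)&(X[...,2]>.04)&(X[...,2]<.06),'stoptop')
    rect(F&((hsv[...,0]<6)|(hsv[...,0]>174))&(hsv[...,1]>170)&(X[...,2]>.05),'paddle')
    rect(F&(X[...,2]>.008)&(X[...,2]<.018),'board')
    rect(F&(X[...,2]>.095)&(X[...,2]<.11),'post') if (F&(X[...,2]>.095)).sum()>3 else 0
p=np.load('top.npz')['p']
a=cv2.resize(p[155:255,170:220,::-1],(300,600),interpolation=cv2.INTER_CUBIC)
b=cv2.resize(p[195:275,260:330,::-1],(500,571),interpolation=cv2.INTER_CUBIC);b=cv2.copyMakeBorder(b,0,29,0,0,0)
cv2.imwrite('pics/crop.png',np.hstack([a,b]))
E
```

```text
top blocktop 312 mean [ 0.4752 -0.1548  0.0459] rect [ 475.  -155.1] [34.  76.3] 86.3 pca 174.8
top stoptop 57 mean [0.6395 0.1768 0.05  ] rect [639.3 177.3] [ 9.7 57.2] 8.0 pca 97.6
top paddle 93 mean [0.4762 0.1603 0.0885] rect [476.6 161. ] [25.4 28.8] 4.9 pca 99.0
top board 1724 mean [0.5485 0.1649 0.012 ] rect [552.4 156.1] [227.4 142.5] 13.0 pca -170.9
top post 17 mean [0.4705 0.1889 0.101 ] rect [468.8 174. ] [47.7  9.2] 83.3 pca 79.4
side blocktop 201 mean [ 0.473  -0.1504  0.0452] rect [ 474.7 -151.8] [39.2 78.5] 84.9 pca 177.4
side stoptop 74 mean [0.6358 0.1872 0.0471] rect [636.6 185.3] [ 8.3 60. ] 6.2 pca 95.5
side paddle 61 mean [0.4692 0.1628 0.0909] rect [470.5 163. ] [27.7 28.7] 19.4 pca 111.4
side board 1617 mean [0.5342 0.1752 0.0124] rect [548.5 168. ] [218.2 103.5] 7.0 pca -168.9
side post 28 mean [0.47   0.1924 0.0997] rect [468.3 175.7] [48.1  9.3] 81.6 pca 78.9
```

View pics/crop.png

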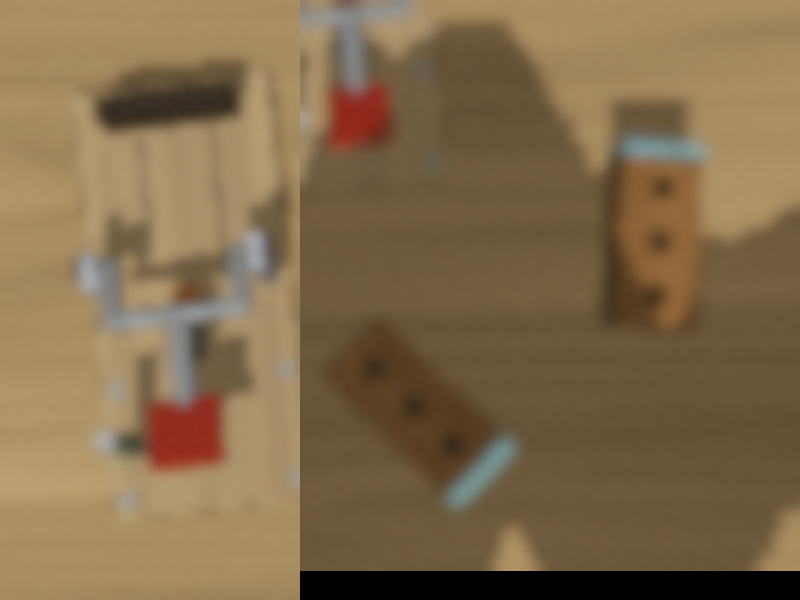

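The crop shows the chosen block at (655,240), lit wood with the acrylic end up (world +x). The decoy is at (420,420). The larger fixture, on the left, has its stop at the top and its red paddle at the bottom. Estimates: block (0.475, -0.154) with yaw -4.5°, fixture (0.5485, 0.167) with yaw +7°, nest (0.592, 0.1725).

```bash
python3 - <<'E'
from h import *
np.set_printoptions(precision=4,suppress=True)
s=read_state();R=np.array(s['tool_rot']);print(s['clock'],s['tcp_pos'],R,s['gripper_width'],s['force'])
print('y yaw',np.degrees(np.arctan2(R[1,1],R[0,1])),'want 85.5 or -94.5')
E
```

```text
0.7 [ 0.1291 -0.5347  0.2313] [[-0.9721 -0.2346  0.    ]
 [-0.2346  0.9721 -0.0001]
 [-0.     -0.0001 -1.    ]] 1.0004623993169477 [ 0.1181 -1.1327  0.2405]
y yaw 103.56982918455148 want 85.5 or -94.5
```

Call:
{"api": "step_arm", "payload": {
  "series": [
    [[23, 25.4, -5, 0, 0, -0.021, 1], [23, 25.4, -5, 0, 0, -0.021, 1], [23, 25.4, -5, 0, 0, -0.021, 1], [23, 25.4, -5, 0, 0, -0.021, 1], [23, 25.4, -5, 0, 0, -0.021, 1], [23, 25.4, -5, 0, 0, -0.021, 1], [23, 25.4, -5, 0, 0, -0.021, 1], [23, 25.4, -5, 0, 0, -0.021, 1], [23, 25.4, -5, 0, 0, -0.021, 1], [23, 25.4, -5, 0, 0, -0.021, 1], [23, 25.4, -5, 0, 0, -0.021, 1], [23, 25.4, -5, 0, 0, -0.021, 1], [23, 25.4, -5, 0, 0, -0.021, 1], [23, 25.4, -5, 0, 0, -0.021, 1], [23, 25.4, -5, 0, 0, -0.021, 1], [0, 0, 0, 0, 0, 0, 1], [0, 0, 0, 0, 0, 0, 1]]
  ]
}}

```text
clock: 2.12
tcp_pos: [0.4747, -0.1524, 0.1558]
tool_rot: [[-0.997, 0.075, -0.001], [0.075, 0.997, 0.0], [0.001, -0.0, -1.0]]
force: [-0.7, -1.1, 0.4]
gripper_width: 1.002
finger_force: 0.0
```

Call:
{"api": "step_arm", "payload": {
  "series": [
    [[0, -0.5, -20, 0, 0, 0, 1], [0, -0.5, -20, 0, 0, 0, 1], [0, -0.5, -20, 0, 0, 0, 1], [0, 0, -20, 0, 0, 0, 1], [0, 0, -20, 0, 0, 0, 1], [0, 0, -20, 0, 0, 0, 1], [0, 0, -15, 0, 0, 0, 1], [0, 0, -10, 0, 0, 0, 1], [0, 0, 0, 0, 0, 0, 1], [0, 0, 0, 0, 0, 0, 0], [0, 0, 0, 0, 0, 0, 0], [0, 0, 0, 0, 0, 0, 0], [0, 0, 0, 0, 0, 0, 0], [0, 0, 0, 0, 0, 0, 0], [0, 0, 0, 0, 0, 0, 0], [0, 0, 0, 0, 0, 0, 0], [0, 0, 0, 0, 0, 0, 0]]
  ],
  "squeeze": 30
}}

```text
clock: 3.53
tcp_pos: [0.4747, -0.1553, 0.0122]
tool_rot: [[-0.997, 0.078, 0.002], [0.078, 0.997, -0.0], [-0.002, -0.0, -1.0]]
force: [-0.7, 0.2, 5.9]
gripper_width: 0.393
finger_force: 31.1
```

Call:
{"api": "step_arm", "payload": {
  "series": [
    [[0, 0, 10, 0, 0, 0, 0], [0, 0, 25, 0, 0, 0, 0], [0, 0, 30, 0, 0, 0, 0], [0, 0, 30, 0, 0, 0, 0], [0, 0, 25, 0, 0, 0, 0], [4, 11, 10, 0, 0, 0.01, 0], [8, 22, 0, 0, 0, 0.02, 0], [10, 29, 0, 0, 0, 0.02, 0], [10, 29, 0, 0, 0, 0.02, 0], [10, 29, 0, 0, 0, 0.02, 0], [10, 29, 0, 0, 0, 0.02, 0], [10, 29, 0, 0, 0, 0.02, 0], [10, 29, 0, 0, 0, 0.02, 0], [10, 29, 0, 0, 0, 0.02, 0], [10, 29, 0, 0, 0, 0.01, 0], [10, 28, 0, 0, 0, 0.01, 0], [8, 22, 0, 0, 0, 0.01, 0], [5, 12, 0, 0, 0, 0, 0], [2, 1, 0, 0, 0, 0, 0], [0, 0, 0, 0, 0, 0, 0]]
  ]
}}

```text
clock: 5.2
tcp_pos: [0.5909, 0.173, 0.1405]
tool_rot: [[-0.993, -0.122, -0.001], [-0.122, 0.993, -0.001], [0.001, -0.0, -1.0]]
force: [0.4, -1.0, -1.6]
gripper_width: 0.396
finger_force: 30.2
```

```bash
python3 - <<'E'
from h import *
np.set_printoptions(precision=4,suppress=True)
s=read_state();R=np.array(s['tool_rot']);print(s['tcp_pos'],np.degrees(np.arctan2(R[1,1],R[0,1])),s['force'],s['gripper_width'])
out=[]
for c in ['side','top']:
    p,d=imaging.grab_frame(c); np.savez(f'{c}1.npz',p=p,d=d)
    for t in ['block','acrylic_face']:
        for r in imaging.pinpoint(c,t)[:2]: print(c,t,round(r['conf'],2),np.array(r['centre']))
    u,v=W2P(c,[.56,.17,.05]).astype(int)
    a=p[v-55:v+55,u-38:u+38,::-1];out.append(cv2.resize(a,(400,580),interpolation=cv2.INTER_CUBIC))
cv2.imwrite('pics/c1.png',np.hstack(out))
E
```

```text
[0.5909 0.173  0.1405] 97.00969084355052 [ 0.422  -0.9598 -1.5708] 0.39554217898712407
side block 0.92 [0.5886 0.1764 0.1317]
side block 0.74 [ 0.5001 -0.3557  0.0006]
side acrylic_face 0.95 [ 0.3825 -0.0825  0.0225]
side acrylic_face 0.94 [0.6284 0.1766 0.1507]
top block 0.69 [ 0.4037 -0.0561  0.0018]
top block 0.62 [0.5896 0.1763 0.129 ]
top acrylic_face 0.56 [ 0.3782 -0.081   0.0226]
top acrylic_face 0.35 [ 0.7416 -0.1915 -0.0004]
```

View pics/c1.png

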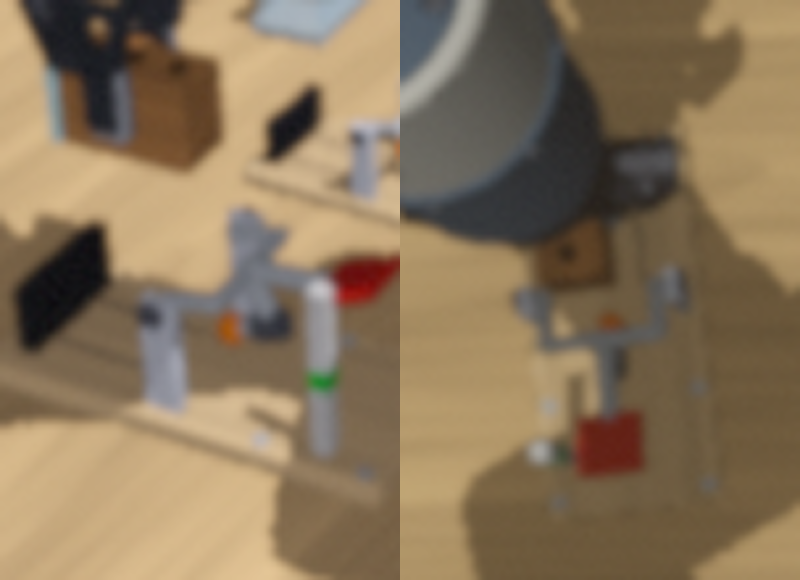

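```bash
python3 - <<'E'
from h import *
np.set_printoptions(precision=4,suppress=True)
from scipy.ndimage import map_coordinates
a=np.radians(7);ex=np.array([np.cos(a),np.sin(a)]);ey=np.array([-ex[1],ex[0]])
O=np.array([.5485,.1678])
ys=np.arange(-45,45.1,1.)/1000
for f,c in [('top','top'),('side','side'),('side1','side')]:
    g=cv2.cvtColor(np.load(f+'.npz')['p'],cv2.COLOR_RGB2GRAY).astype(float)
    for xa in [(.03,.045),(.05,.065),(.068,.08)]:
        prof=0
        for x in np.linspace(*xa,6):
            uv=np.array([W2P(c,[*(O+x*ex+y*ey),.012]) for y in ys])
            prof=prof+map_coordinates(g,[uv[:,1],uv[:,0]],order=1)/6
        # dark minima relative to local background
        bg=cv2.blur(prof.reshape(1,-1),(15,1))[0];e=bg-prof
        idx=[i for i in range(2,len(ys)-2) if e[i]==max(e[i-2:i+3]) and e[i]>4]
        print(f,xa,[(int(ys[i]*1000),round(e[i])) for i in idx])
# block in grip, side view: extent in fixture frame
X=cloud('side',np.load('side1.npz')['d']);p=np.load('side1.npz')['p']
Q=X[(X[...,2]>.132)&(X[...,2]<.172)&(np.hypot(X[...,0]-.59,X[...,1]-.173)<.055)]
q=(Q[:,:2]-O)@np.c_[ex,ey];z=Q[:,2]
s=z<.142
print('low x',np.percentile(q[s,0],[1,5,95,99]),'y',np.percentile(q[s,1],[1,50,99]),s.sum())
t=(read_state()['tcp_pos'][:2]-O);print('tcp fixture',t@ex,t@ey)
E
```

```text
top (0.03, 0.045) [(-17, 5), (22, 6), (38, 10)]
top (0.05, 0.065) [(-17, 6), (20, 6)]
top (0.068, 0.08) [(-17, 5), (20, 6)]
side (0.03, 0.045) [(-35, 6), (36, 12)]
side (0.05, 0.065) [(-17, 17), (18, 6)]Traceback (most recent call last):
  File "<stdin>", line 12, in <module>
  File "h.py", line 9, in W2P
    m=imaging.camera_model(cam);K=np.array(m['mtx'])
ValueError: time passes only in moves, steps and waits
```

Call:
{"api": "step_arm", "payload": {
  "series": [
    [[0.5, 0.6, -10, 0, 0, 0, 0], [0.5, 0.6, -20, 0, 0, 0, 0], [0, 0, -20, 0, 0, 0, 0], [0, 0, -20, 0, 0, 0, 0], [0, 0, -15, 0, 0, 0, 0], [0, 0, -8, 0, 0, 0, 0], [0, 0, 0, 0, 0, 0, 0], [0, 0, 0, 0, 0, 0, 0]]
  ]
}}

```text
clock: 6.17
tcp_pos: [0.5922, 0.1739, 0.0483]
tool_rot: [[-0.993, -0.122, -0.0], [-0.122, 0.993, -0.0], [0.0, -0.0, -1.0]]
force: [0.1, 0.6, -0.6]
gripper_width: 0.393
finger_force: 30.2
```

```bash
python3 - <<'E'
from h import *
np.set_printoptions(precision=4,suppress=True)
print(read_state()['tcp_pos'],read_state()['force'])
p,d=imaging.grab_frame('side'); np.savez('side2.npz',p=p,d=d)
cv2.imwrite('pics/c2.png',cv2.resize(p[185:275,175:265,::-1],(600,600),interpolation=cv2.INTER_CUBIC))
a=np.radians(7);ex=np.array([np.cos(a),np.sin(a)]);ey=np.array([-ex[1],ex[0]]);O=np.array([.5485,.1688])
X=cloud('side',d);q=(X[...,:2]-O)@np.c_[ex,ey];z=X[...,2]
m=(z>.04)&(z<.05+.043)&(abs(q[...,1])<.025)&(abs(q[...,0]-.044)<.05)&(d>0)
for lo in (.046,.058,.07,.08):
    s=m&(abs(z-lo)<.006)
    if s.sum(): print(lo,s.sum(),np.percentile(q[s][:,0],[2,98]),np.percentile(q[s][:,1],[2,50,98]))
E
```

```text
[0.5922 0.1739 0.0483] [ 0.0756  0.6226 -0.5845]
0.046 91 [-0.0039  0.0916] [0.001  0.0149 0.0229]
0.058 61 [0.0056 0.0899] [-0.0178  0.0155  0.0243]
0.07 99 [0.0046 0.08  ] [-0.0156  0.0148  0.0226]
0.08 193 [0.0051 0.0659] [-0.021  -0.0005  0.0224]
```

View pics/c2.png

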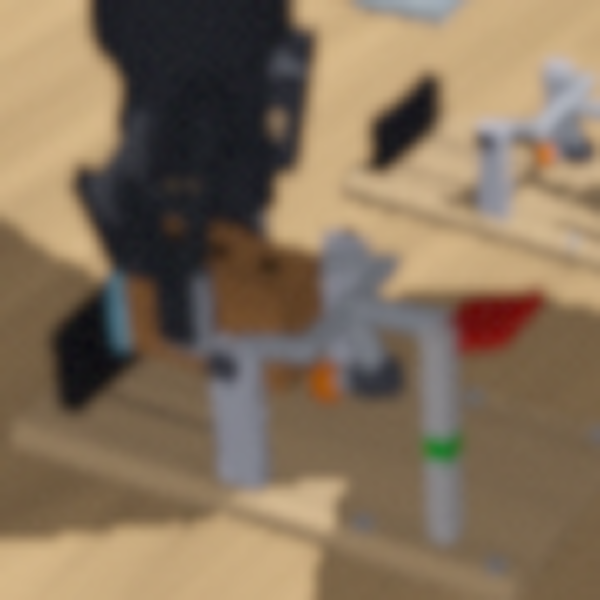

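The side crop shows the block in the fixture, with the acrylic end at (118,310) just short of the stop at (80,350), and the nose at (325,380) clear of the block. Lowering it the rest of the way.

Call:
{"api": "step_arm", "payload": {
  "series": [
    [[0, 0, -8, 0, 0, 0, 0], [0, 0, -8, 0, 0, 0, 0], [0, 0, -4, 0, 0, 0, 0], [0, 0, -2, 0, 0, 0, 0], [0, 0, -1, 0, 0, 0, 0], [0, 0, -0.5, 0, 0, 0, 0], [0, 0, 0, 0, 0, 0, 0], [0, 0, 0, 0, 0, 0, 0]]
  ]
}}

```text
clock: 6.88
tcp_pos: [0.5922, 0.1741, 0.025]
tool_rot: [[-0.993, -0.122, 0.0], [-0.122, 0.993, 0.0], [-0.0, 0.0, -1.0]]
force: [1.0, 0.1, -1.0]
gripper_width: 0.392
finger_force: 30.2
```

Call:
{"api": "step_arm", "payload": {
  "series": [
    [[0, 0, -0.5, 0, 0, 0, 0], [0, 0, -0.5, 0, 0, 0, 0], [0, 0, 0, 0, 0, 0, 0], [0, 0, 0, 0, 0, 0, 0]]
  ]
}}

```text
clock: 7.22
tcp_pos: [0.5922, 0.1742, 0.0243]
tool_rot: [[-0.993, -0.122, 0.001], [-0.122, 0.993, 0.0], [-0.001, 0.0, -1.0]]
force: [-1.3, 0.1, 2.3]
gripper_width: 0.393
finger_force: 30.5
```

Call:
{"api": "step_arm", "payload": {
  "series": [
    [[0, 0, 0, 0, 0, 0, 0.45], [0, 0, 0, 0, 0, 0, 0.55], [0, 0, 0, 0, 0, 0, 0.65], [0, 0, 0, 0, 0, 0, 0.65], [0, 0, 0, 0, 0, 0, 0.65], [0, 0, 10, 0, 0, 0, 0.65], [0, 0, 25, 0, 0, 0, 0.65], [0, 0, 35, 0, 0, 0, 0.65], [0, 0, 35, 0, 0, 0, 0.65], [0, 0, 35, 0, 0, 0, 0.5], [-20, -3, 20, 0, 0, 0, 0.2], [-40, -5, 0, 0, 0, 0, 0], [-40, -5, 0, 0, 0, 0, 0], [-40, -5, 0, 0, 0, 0, 0], [-40, -5, 0, 0, 0, 0, 0], [-40, -5, 0, 0, 0, 0, 0], [-20, 0, 0, 0, 0, 0, 0], [0, 0, 0, 0, 0, 0, 0], [0, 0, 0, 0, 0, 0, 0]]
  ]
}}

```text
clock: 8.8
tcp_pos: [0.3517, 0.1462, 0.1851]
tool_rot: [[-0.992, -0.123, 0.002], [-0.123, 0.992, 0.002], [-0.003, 0.002, -1.0]]
force: [-0.6, -0.5, 0.7]
gripper_width: 0.001
finger_force: 0.0
```

```bash
python3 - <<'E'
from h import *
np.set_printoptions(precision=4,suppress=True)
a=np.radians(7);ex=np.array([np.cos(a),np.sin(a)]);ey=np.array([-ex[1],ex[0]]);O=np.array([.5485,.1688])
out=[]
for c,(v,u) in [('side',(185,170)),('top',(150,160))]:
    p,d=imaging.grab_frame(c); np.savez(c+'3.npz',p=p,d=d)
    out.append(cv2.resize(p[v:v+100,u:u+65,::-1],(390,600),interpolation=cv2.INTER_CUBIC))
    X=cloud(c,d);q=(X[...,:2]-O)@np.c_[ex,ey];z=X[...,2]
    def rep(n,m):
        Q=q[m];r=cv2.minAreaRect((Q*1000).astype(np.float32));print(c,n,m.sum(),'mean',Q.mean(0),z[m].mean(),np.round(r[0],1),np.round(r[1],1),round(r[2],1))
    B=(abs(q[...,0])<.12)&(abs(q[...,1])<.06)&(d>0)
    h=cv2.cvtColor(p,cv2.COLOR_RGB2HSV)
    rep('block',B&(abs(z-.058)<.006)&(abs(q[...,1])<.024)&(q[...,0]>0)&(h[...,2]>60))
    rep('paddle',B&((h[...,0]<6)|(h[...,0]>174))&(h[...,1]>150)&(z>.05))
cv2.imwrite('pics/c3.png',np.hstack(out))
E
```

```text
side block 249 mean [0.0468 0.0006] 0.05802806268564033 [49.8 -0.5] [38.3 90.2] 88.3
side paddle 51 mean [-0.0786  0.0057] 0.09100441537708331 [-76.7   4.3] [26.  25.5] 85.8
top block 303 mean [ 0.0434 -0.0016] 0.05776592431406171 [51.6 -1.3] [92.1 33.7] 0.1
top paddle 96 mean [-0.0729 -0.0004] 0.08882634821637432 [-71.9   0.1] [29.6 25.6] 83.1
```

View pics/c3.png

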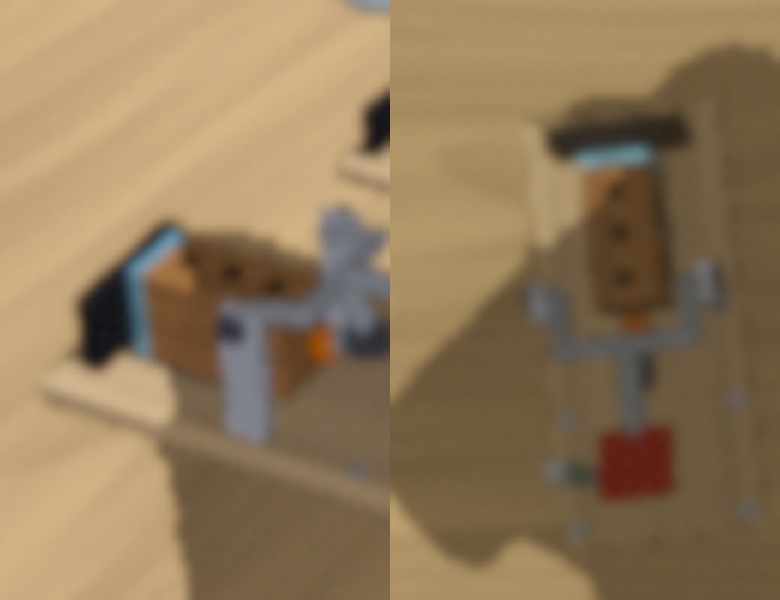

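```bash
python3 - <<'E'
from h import *
from scipy.ndimage import map_coordinates
np.set_printoptions(precision=1,suppress=True,linewidth=200)
a=np.radians(7);ex=np.array([np.cos(a),np.sin(a)]);ey=np.array([-ex[1],ex[0]]);O=np.array([.5485,.1688])
M={c:imaging.camera_model(c) for c in ('top','side')}
def pix(c,p):
    m=M[c];K=np.array(m['mtx']);q=(np.array(p)-np.array(m['origin']))@np.array(m['orientation'])
    return K[0,2]-K[0,0]*q[:,0]/q[:,2],K[1,2]+K[1,1]*q[:,1]/q[:,2]
def prof(f,c,ch,xs,ys,z):
    g=np.load(f+'.npz')['p'].astype(float);g=ch(g);t=0
    for x in xs:
        p=np.c_[O+x*ex+ys[:,None]*ey,np.full(len(ys),z)];u,v=pix(c,p);t=t+map_coordinates(g,[v,u],order=1)/len(xs)
    return t
def edges(t,ys,lo,hi):
    b=t>(lo+hi)/2
    return [round(1000*(ys[i]+(ys[1]-ys[0])*((lo+hi)/2-t[i])/(t[i+1]-t[i])),1) for i in range(len(t)-1) if b[i]!=b[i+1]]
ys=np.arange(-.05,.0501,.001)
gray=lambda g:g.mean(-1);blue=lambda g:g[...,2]-g[...,0]
for f in('top','top3'):
    t=prof(f,'top',gray,np.linspace(.089,.092,4),ys,.05);print(f,'stop',edges(t,ys,t.min(),np.median(t[:8])))
for f,c in(('top3','top'),('side3','side')):
    t=prof(f,c,blue,np.linspace(.078,.081,4),ys,.058);print(f,'acryl',edges(t,ys,t.max(),np.median(t[:8])))
t=prof('side','side',gray,np.linspace(.083,.086,2),ys,.05)
print('side stop',edges(t,ys,t.min(),np.median(t[:8])))
for f,c in(('top','top'),('top3','top'),('side','side'),('side3','side')):
    print(f,'floor -26..-10',prof(f,c,gray,np.linspace(.03,.08,15),np.arange(-.028,-.009,.002),.012),'10..28',prof(f,c,gray,np.linspace(.03,.08,15),np.arange(.01,.029,.002),.012))
E
```

```text
top stop [np.float64(-38.2), np.float64(32.4)]
top3 stop [np.float64(-37.6), np.float64(29.5)]
top3 acryl [np.float64(-20.3), np.float64(17.1)]
side3 acryl [np.float64(-20.0)]
side stop [np.float64(-26.5), np.float64(49.4)]
top floor -26..-10 [138.5 138.6 137.2 133.6 129.5 128.4 130.9 135.3 138.6 140.4] 10..28 [144.9 143.9 140.7 134.8 129.3 126.4 127.3 129.2 130.7 131.4]
top3 floor -26..-10 [86.4 85.9 84.4 80.4 73.9 66.  59.1 55.5 55.9 58.5] 10..28 [ 65.3  67.9  70.7  73.4  76.3  80.5  87.1  95.6 104.4 110.9]
side floor -26..-10 [158.6 151.9 143.2 135.  130.3 129.1 131.4 136.7 141.8 146. ] 10..28 [158.  155.8 152.4 149.1 147.8 148.4 150.1 151.2 150.7 149.3]
side3 floor -26..-10 [90.6 87.6 84.9 83.  82.7 82.5 83.4 86.5 89.7 92.8] 10..28 [ 96.3  96.7  97.9 102.  108.8 115.5 121.5 126.7 129.9 132.6]
```

The placing is good: the block stands along the guide lines with its acrylic end at the stop (right half, (615,155)), and the paddle is at (635,462). Next I turn the closed fingers 90° so the knuckles clear the post.

```bash
python3 -c "
from h import *
s=read_state();print(s['joints'],s['tcp_pos'],s['clock'])"
```

```text
[ 4.64061296e+01 -3.65969365e+00 -2.12841904e+01  2.08758552e-02
 -7.23012283e+01 -1.29423216e+02] [0.35272814 0.14638141 0.18443893] 8.9
```

Call:
{"api": "step_arm", "payload": {
  "series": [
    [[8.7, 1, -4, 0, 0, 0.1122, 0], [8.7, 1, -4, 0, 0, 0.1122, 0], [8.7, 1, -4, 0, 0, 0.1122, 0], [8.7, 1, -4, 0, 0, 0.1122, 0], [8.7, 1, -4, 0, 0, 0.1122, 0], [8.7, 1, -4, 0, 0, 0.1122, 0], [8.7, 1, -4, 0, 0, 0.1122, 0], [8.7, 1, -4, 0, 0, 0.1122, 0], [8.7, 1, -4, 0, 0, 0.1122, 0], [8.7, 1, -4, 0, 0, 0.1122, 0], [8.7, 1, -4, 0, 0, 0.1122, 0], [8.7, 1, -4, 0, 0, 0.1122, 0], [8.7, 1, -4, 0, 0, 0.1122, 0], [8.7, 1, -4, 0, 0, 0.1122, 0], [0, 0, -9, 0, 0, 0, 0], [0, 0, -8, 0, 0, 0, 0], [0, 0, 0, 0, 0, 0, 0], [0, 0, 0, 0, 0, 0, 0]]
  ]
}}

```text
clock: 10.4
tcp_pos: [0.4733, 0.1596, 0.1099]
tool_rot: [[0.119, -0.993, -0.002], [-0.993, -0.119, -0.001], [0.001, 0.002, -1.0]]
force: [-0.8, 0.6, 0.1]
gripper_width: -0.001
finger_force: 0.0
```

Call:
{"api": "step_arm", "payload": {
  "series": [
    [[0, 0, -4, 0, 0, 0, 0], [0, 0, -4, 0, 0, 0, 0], [0, 0, -4, 0, 0, 0, 0], [0, 0, -4, 0, 0, 0, 0], [0, 0, -4, 0, 0, 0, 0], [0, 0, -4, 0, 0, 0, 0], [0, 0, -4, 0, 0, 0, 0], [0, 0, -4, 0, 0, 0, 0], [0, 0, -4, 0, 0, 0, 0], [0, 0, -4, 0, 0, 0, 0], [0, 0, -3, 0, 0, 0, 0], [0, 0, -2, 0, 0, 0, 0], [0, 0, -2, 0, 0, 0, 0], [0, 0, 0, 0, 0, 0, 0], [0, 0, 0, 0, 0, 0, 0]]
  ]
}}

```text
clock: 11.65
tcp_pos: [0.4738, 0.16, 0.0638]
tool_rot: [[0.122, -0.993, -0.0], [-0.993, -0.122, -0.0], [0.0, 0.0, -1.0]]
force: [-0.6, 0.3, 2.7]
gripper_width: 0.0
finger_force: 1.4
```

```bash
python3 - <<'E'
from h import *
p,d=imaging.grab_frame('side')
cv2.imwrite('pics/c4.png',cv2.resize(p[180:280,180:280,::-1],(600,600),interpolation=cv2.INTER_CUBIC))
E
```

```text
(no output)
```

View pics/c4.png

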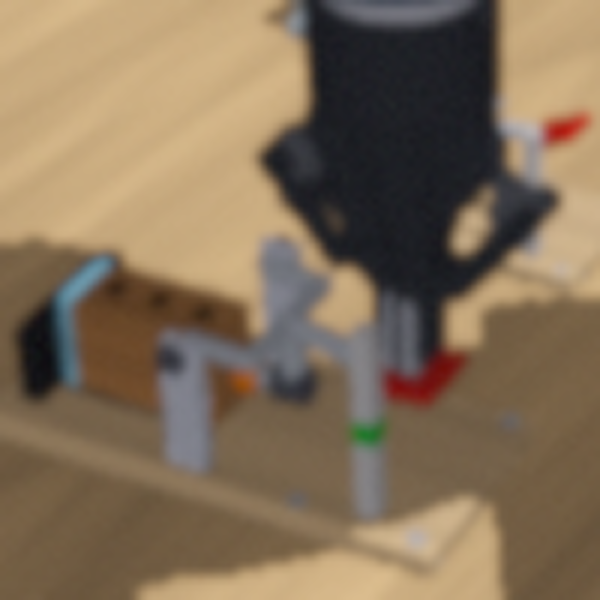

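Fingertips are centred on the red paddle at (420,380), clear of the post at (368,430), and the block is in place. Now pressing down to the band's level, z = 0.054.

Call:
{"api": "step_arm", "payload": {
  "series": [
    [[0, 0, -2, 0, 0, 0, 0], [0, 0, -2, 0, 0, 0, 0], [0, 0, -2, 0, 0, 0, 0], [0, 0, -1, 0, 0, 0, 0], [0, 0, -1, 0, 0, 0, 0], [0, 0, -1, 0, 0, 0, 0], [0, 0, 0, 0, 0, 0, 0], [0, 0, 0, 0, 0, 0, 0], [0, 0, 0, 0, 0, 0, 0]]
  ]
}}

```text
clock: 12.45
tcp_pos: [0.4745, 0.1602, 0.0551]
tool_rot: [[0.122, -0.993, 0.001], [-0.993, -0.122, 0.0], [-0.0, -0.001, -1.0]]
force: [3.3, -1.1, 4.3]
gripper_width: 0.003
finger_force: 2.3
```

Call:
{"api": "step_arm", "payload": {
  "series": [
    [[0, 0, -1, 0, 0, 0, 0], [0, 0, 0, 0, 0, 0, 0], [0, 0, 0, 0, 0, 0, 0], [0, 0, 0, 0, 0, 0, 0]]
  ]
}}

```text
clock: 12.78
tcp_pos: [0.4746, 0.1602, 0.0542]
tool_rot: [[0.122, -0.993, 0.001], [-0.993, -0.122, 0.0], [-0.0, -0.002, -1.0]]
force: [3.3, -1.1, 4.8]
gripper_width: 0.0
finger_force: 2.6
```

```bash
python3 - <<'E'
from h import *
np.set_printoptions(precision=4,suppress=True)
print(read_state()['tcp_pos'],read_state()['force'])
a=np.radians(7);ex=np.array([np.cos(a),np.sin(a)]);ey=np.array([-ex[1],ex[0]]);O=np.array([.5485,.1688])
p,d=imaging.grab_frame('side')
X=cloud('side',d);q=(X[...,:2]-O)@np.c_[ex,ey];h=cv2.cvtColor(p,cv2.COLOR_RGB2HSV)
m=((h[...,0]<6)|(h[...,0]>174))&(h[...,1]>150)&(abs(q[...,0]+.075)<.03)&(abs(q[...,1])<.03)
A=np.c_[q[m],np.ones(m.sum())];print(m.sum(),'paddle plane',np.linalg.lstsq(A,X[m][:,2],rcond=None)[0],np.percentile(X[m][:,2],[10,50,90]))
g=(h[...,0]>45)&(h[...,0]<75)&(h[...,1]>120)&(abs(q[...,0]+.075)<.03);print('green',g.sum(),X[g][:,2].mean())
cv2.imwrite('pics/c5.png',cv2.resize(p[180:280,180:280,::-1],(600,600),interpolation=cv2.INTER_CUBIC))
E
```

```text
[0.4746 0.1602 0.0542] [ 3.3256 -1.1415  4.8134]
55 paddle plane [-0.0234 -0.0687  0.0522] [0.0508 0.0539 0.0558]
green 8 0.05422055914612456
```

View pics/c5.png

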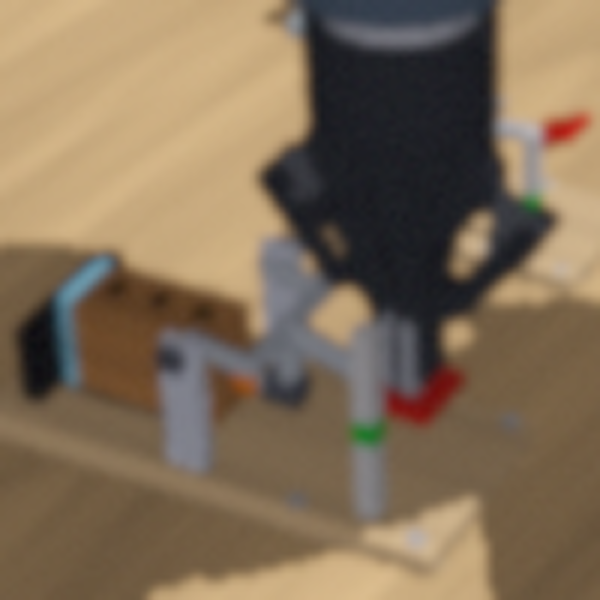

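Paddle measured level at 0.054, equal to the green band (0.054), with 4.8 N. Holding.

Call:
{"api": "step_arm", "payload": {
  "series": [
    [[0, 0, 0, 0, 0, 0, 0], [0, 0, 0, 0, 0, 0, 0], [0, 0, 0, 0, 0, 0, 0], [0, 0, 0, 0, 0, 0, 0], [0, 0, 0, 0, 0, 0, 0], [0, 0, 0, 0, 0, 0, 0], [0, 0, 0, 0, 0, 0, 0], [0, 0, 0, 0, 0, 0, 0], [0, 0, 0, 0, 0, 0, 0], [0, 0, 0, 0, 0, 0, 0], [0, 0, 0, 0, 0, 0, 0], [0, 0, 0, 0, 0, 0, 0], [0, 0, 0, 0, 0, 0, 0], [0, 0, 0, 0, 0, 0, 0], [0, 0, 0, 0, 0, 0, 0], [0, 0, 0, 0, 0, 0, 0], [0, 0, 0, 0, 0, 0, 0], [0, 0, 0, 0, 0, 0, 0], [0, 0, 0, 0, 0, 0, 0], [0, 0, 0, 0, 0, 0, 0]]
  ]
}}

```text
clock: 14.5
tcp_pos: [0.4746, 0.1602, 0.0542]
tool_rot: [[0.122, -0.993, 0.002], [-0.993, -0.122, 0.0], [-0.0, -0.002, -1.0]]
force: [3.7, -0.6, 5.4]
gripper_width: -0.002
finger_force: 2.6
```

Call:
{"api": "step_arm", "payload": {
  "series": [
    [[0, 0, 0, 0, 0, 0, 0], [0, 0, 0, 0, 0, 0, 0], [0, 0, 0, 0, 0, 0, 0], [0, 0, 0, 0, 0, 0, 0], [0, 0, 0, 0, 0, 0, 0], [0, 0, 0, 0, 0, 0, 0], [0, 0, 0, 0, 0, 0, 0], [0, 0, 0, 0, 0, 0, 0], [0, 0, 0, 0, 0, 0, 0], [0, 0, 0, 0, 0, 0, 0], [0, 0, 0, 0, 0, 0, 0], [0, 0, 0, 0, 0, 0, 0], [0, 0, 0, 0, 0, 0, 0], [0, 0, 0, 0, 0, 0, 0], [0, 0, 0, 0, 0, 0, 0], [0, 0, 0, 0, 0, 0, 0], [0, 0, 0, 0, 0, 0, 0], [0, 0, 0, 0, 0, 0, 0], [0, 0, 0, 0, 0, 0, 0], [0, 0, 0, 0, 0, 0, 0]]
  ]
}}

```text
clock: 16.17
tcp_pos: [0.4746, 0.1602, 0.0542]
tool_rot: [[0.122, -0.993, 0.002], [-0.993, -0.122, 0.0], [-0.0, -0.002, -1.0]]
force: [3.2, -0.4, 5.0]
gripper_width: 0.004
finger_force: 2.6
```

Call:
{"api": "step_arm", "payload": {
  "series": [
    [[0, 0, 0, 0, 0, 0, 0], [0, 0, 0, 0, 0, 0, 0], [0, 0, 0, 0, 0, 0, 0], [0, 0, 0, 0, 0, 0, 0], [0, 0, 0, 0, 0, 0, 0], [0, 0, 0, 0, 0, 0, 0], [0, 0, 0, 0, 0, 0, 0], [0, 0, 0, 0, 0, 0, 0], [0, 0, 0, 0, 0, 0, 0], [0, 0, 0, 0, 0, 0, 0], [0, 0, 0, 0, 0, 0, 0], [0, 0, 0, 0, 0, 0, 0]]
  ]
}}

```text
clock: 17.17
tcp_pos: [0.4746, 0.1602, 0.0542]
tool_rot: [[0.122, -0.993, 0.001], [-0.993, -0.122, 0.0], [-0.0, -0.002, -1.0]]
force: [3.7, -1.3, 4.1]
gripper_width: 0.003
finger_force: 2.6
```

```bash
python3 - <<'E'
from h import *
np.set_printoptions(precision=4,suppress=True)
a=np.radians(7);ex=np.array([np.cos(a),np.sin(a)]);ey=np.array([-ex[1],ex[0]]);O=np.array([.5485,.1688])
for c in ('side','top'):
    p,d=imaging.grab_frame(c);X=cloud(c,d);q=(X[...,:2]-O)@np.c_[ex,ey];z=X[...,2];h=cv2.cvtColor(p,cv2.COLOR_RGB2HSV)
    m=(abs(z-.057)<.006)&(abs(q[...,1])<.025)&(q[...,0]>.0)&(q[...,0]<.1)
    m2=m&(p[...,2].astype(int)>p[...,0].astype(int)+10)
    print(c,'acrylic',m2.sum(),q[m2].mean(0))
    z3=np.load(c+'3.npz');X=cloud(c,z3['d']);q=(X[...,:2]-O)@np.c_[ex,ey];z=X[...,2];p=z3['p'].astype(int)
    m2=(abs(z-.057)<.006)&(abs(q[...,1])<.025)&(q[...,0]>0)&(q[...,0]<.1)&(p[...,2]>p[...,0]+10);print(' before',m2.sum(),q[m2].mean(0))
s=read_state();print(s['tcp_pos'],s['force'],s['clock'])
E
```

```text
side acrylic 38 [0.0845 0.0015]
 before 29 [0.0802 0.0002]
top acrylic 29 [ 0.086  -0.0005]
 before 17 [ 0.0791 -0.0038]
[0.4746 0.1602 0.0542] [ 3.7893 -1.9141  5.3753] 17.2667
```

The acrylic end has moved about 4 mm to the stop, so the block is pressed against it, and the paddle has been held for over 4 s.

```bash
python3 -c "
from workcell import robot
print(robot.hand_in())"
```

```text
the job is handed in; nothing more can be done
None
```

I set the block down in the larger fixture with its acrylic end to the stop and let go, then held the paddle level with the green band (54 mm, about 5 N) for over 4 s and handed the job in still holding it; the block moved about 4 mm up to the stop, and its centring between the guide lines is good to about 2 mm.

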